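Fit a fresh cell in the tasting room's brewing timer

ROBOT

A 7-joint arm with a two-finger parallel gripper is mounted at the origin on the work surface. World frame = base frame: x ahead of the robot, y to its left, z up, the work surface at z = 0. Lengths are in m, angles in rad, forces in N, time in s.
With the tool pointing down it reaches from about 0.4 to 0.85 m from the base axis. Payload 10.4 kg.
Tool frame: the origin (TCP) lies on the centre line of the jaws, within the pads' length; the fingertips stand 11 mm ahead of it and the grasp point (between the pads) lies 8 mm behind it (finger_overhang is the distance from the TCP to the fingertips, in m); z points along the fingers, y is the line along which they close (so a half turn about z gives the same grasp; the last joint's range is limited). The gripper opens to 85 mm and grips with 20 to 120 N. Pads are 22 mm wide; open, the fingers measure 114 mm over their backs; the gripper's body (76 mm by 85 mm) begins 54 mm behind the grasp point. The pads swing forward as they close: fully open they stand 13 mm farther back than shut.
Start: joints at [1.119, 0.332, -0.065, 1.46, 0.022, 1.35, -0.088], TCP at [0.26, -0.568, 0.242] pointing down, gripper open.
Joint ranges: [-2.6, 2.6], [-0.5, 2.12], [-1.47, 1.34], [0.16, 2.42], [-1.27, 4.41], [0.06, 2.06], [-2.6, 2.6]. Speed limits (rad/s): [2.22, 2.22, 2.79, 2.79, 3.14, 3.14, 3.14].

INTERFACE

Orientations are given as a rotation vector (axis times angle).
In Python, from workcell import get_state, snapshot, camera_model, close_job, finger_overhang gives the robot as it stands.
- The arm moves only by the tool step_arm, never from a script. Its argument "motion" is a list of rows, each a list of 6 numbers: the shift along the tool's x, y, z in mm, then the turn, a rotation vector about the tool's x, y, z in rad. A call has 1 to 12 rows; each row shifts and turns the commanded pose from where the row before left it, along the tool's axes as they then stand; what a row does not reach is not made up. A row lasts 1/10 s, in which the tool goes at most 50 mm and 8.59 degrees, less where a joint would pass 70% of its speed; a pose out of reach is approached as far as the arm can. A call with a gripper value outside its range is refused whole. "claw" is the closure in counts, from 0 (fully open) to 255 (shut), set as the call begins (left out, the last holds). The fingers move at their own pace and stop on an object; the grip force is fixed at half the most. Time passes only in rows, so rows that do not move let the fingers close. It gives the time, the measured TCP pose, the force, the opening and the grip force at its end, in the units of the state.
- get_state(): the state, without advancing time (a new reading comes with each control period).
- snapshot(name): name is "side" or "top" or "wrist"; returns (picture, depth): 420x560x3 uint8, blue, green, red; 420x560 float32, m along the optical axis (not along the pixel's ray), 0 where there is no reading.
- camera_model(name): a dict with "mtx" (3x3 intrinsics, pixels), "D" ([k1, k2, p1, p2, k3] as OpenCV has them; the pictures are not rectified), "pose" (4x4, takes a point from camera to world coordinates). Camera axes: x right, y down, z forward; pixel columns grow to the right and rows downward; lengths in m; the calibration is good to about 2 mm. A picture is of the moment at which its call begins: read the wrist's pose just before it. camera_model takes no time and is no camera call; for the wrist camera it gives the pose at the moment of the call.
- close_job(): hands the job in; it is judged then, once.
The state is a dict: "time": time; "joint_pos": joint angles; "qd": joint speeds; "tau": joint torques, N m; "tcp_pos": TCP position; "ee_rot": TCP orientation; "wrist_force": force on the tool from outside, world axes, zero at the start; "wrist_torque": the same for the moment, N m; "width": finger opening in m; "grasp_force": force on a finger pad.
Only numpy, scipy, OpenCV 4.12 (cv2) and the standard library are available. Lean on these libraries where they do the work, as an engineer would, in place of code of your own. Each camera call takes 0.05 s, during which the arm holds its last target. There are 200 camera calls.

TASK

Put the larger of the two spare cells into the open bay of the brewing timer: push its flat end back against the coil spring, drop the nub end in behind the fixed contact, and let go, so that the cell lies level and fully home, held by the spring, flat end to the spring and nub to the fixed contact.

Things in the scene. Friction and masses are not known exactly. Their poses are not given: they have to be found in the camera images.
- cell_centre (a point): Centre of the larger cell: steel cylinder, 33 mm across, 61.5 mm long, 140 g, lying along its own y: nub end at -y (bright third), flat end at +y (dark sleeve), +y within 35 deg of world +y. Centre 33 mm above the counter, on a wooden rest's two V saddles, 17.5 to 22.5 mm either side along y; fingers fit between them down to a 6 mm base. The like cell nearby (26 x 50 mm) is too short for the bay.
- cell_nub (a point): Tip of the larger cell's nub (a stub 9.6 mm wide, 2 mm long, in the middle of its end face), 30.75 mm from the cell's centre along the cell's -y.
- bay_seat (a point): Centre of the cell when home in the fixed timer, 33 mm above the counter. z up, y along the bay to the spring. V saddles as on the rest centre the cell (arms to 18 mm each side, 28 mm above the counter); fingers fit between, base top at 6 mm. Fixed contact: wall, inner face at y = -30.75 mm, 6 mm thick, 34 mm wide, top 1 mm above this point. White clock box beyond y = -75 mm, top 42 mm above the counter.
- spring (a joint): Push of the spring plate to bay +y: 0 free, 0.006 cell home, 0.024 m stop; resists 2.4 N plus 0.4 N per mm. Plate 22 x 22 mm, 3 mm thick, centred on the bay's axis, face at y = +24.75 mm from bay_seat when free: gap to the fixed contact 55.5 mm free, 79.5 mm at the stop. Coil behind it runs into a grey block from y = 55 mm, top 50 mm above the counter.
Not all that is in view belongs to the job. Of the things shaped like the part that bears bay_seat, the grey one is meant.

How it is judged:
By the outcome, as a careful person would: the job done as asked, in the order asked, and still so for the second after the job is handed in, with the robot touching nothing.
It also fails if it takes over 48 s, if anything falls off the work surface, if the arm or the gripper's body presses on something with over 40 N, if the wrist force passes 120 N, or if a joint passes its speed limit or range.

## Working session

There is one attempt and no reset: what is moved stays moved. The work goes in short steps, Python scripts to look and compute and a tool call to move; the robot and the scene stay as the last step left them, time stands still between calls to the robot, and variables do not carry over. Pictures are saved under pics/ and viewed, at most 10 in all, crops included, and the job is handed in when it is done.

Besides the shell and the picture viewer there is one more tool, called after ">>>" as name(argument=value, ...) on one line, values as JSON. step_arm: Moves the arm, as the interface text tells. Its arguments: {"type":"object","properties":{"motion":{"type":"array"},"claw":{"type":"number"}},"required":["motion"]}

```bash
mkdir -p pics; ls; python3 - <<'E'
from workcell import *
import cv2,numpy as np
s=get_state(); print(s)
for n in ("top","side"):
    p,d=snapshot(n); cv2.imwrite(f"pics/{n}0.png",p); np.save(f"pics/{n}0.npy",d)
    c=camera_model(n); print(n,np.round(c["mtx"],1).tolist(),np.round(c["D"],3),np.round(c["pose"],3).tolist())
print(finger_overhang)
E
```

```text
pics
{'time': 0.0, 'joint_pos': array([ 1.11939689,  0.33288359, -0.06467171,  1.46097957,  0.02159944,
        1.34992103, -0.08847084]), 'qd': array([-0.00011029, -0.00108024, -0.00036273, -0.00153088, -0.0009382 ,
        0.00184302, -0.00223179]), 'tau': array([ 9.13686326e-04, -6.25433278e+01,  5.00374788e-02, -3.91606879e+01,
        1.64648693e-02,  9.84066428e-03,  4.45240619e-05]), 'tcp_pos': array([ 0.2596815 , -0.5680766 ,  0.24149028]), 'ee_rot': array([-3.06824576e+00, -6.68138139e-01,  6.22254665e-04]), 'wrist_force': array([-0.25850936,  0.46495878,  0.62947668]), 'wrist_torque': array([-0.01376197, -0.01805822, -0.00421088]), 'grasp_force': 0.0, 'width': 0.0856764527833339}
top [[541.5, 0.0, 279.8], [0.0, 541.5, 202.3], [0.0, 0.0, 1.0]] [-0.019  0.     0.     0.     0.   ] [[-0.013, -0.997, 0.071, 0.358], [-1.0, 0.013, 0.002, -0.06], [-0.003, -0.071, -0.997, 1.179], [0.0, 0.0, 0.0, 1.0]]
side [[500.2, 0.0, 280.9], [0.0, 500.2, 205.6], [0.0, 0.0, 1.0]] [-0.136  0.     0.     0.     0.   ] [[-0.996, -0.062, 0.068, 0.384], [-0.091, 0.714, -0.694, 0.595], [-0.006, -0.697, -0.717, 0.708], [0.0, 0.0, 0.0, 1.0]]
0.011
```

View pics/top0.png

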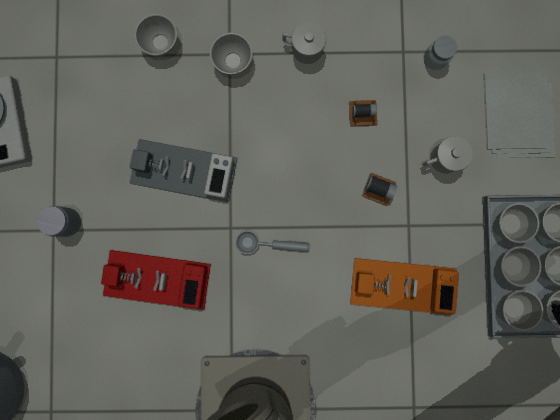

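View pics/side0.png

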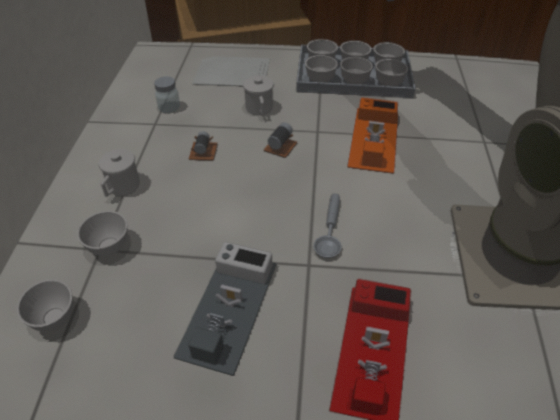

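The top view shows the grey timer at about (183,168), spring block on the left (+y) and white clock box on the right. The larger cell on its rest is at (380,188) and the smaller one at (364,112). The side view agrees, with the grey timer at (228,305) and the larger cell at (282,137). Next I'll get coarse positions, then closer wrist views.

```bash
cat > h.py <<'E'
import numpy as np,cv2
from scipy.spatial.transform import Rotation as R
from workcell import *
def ray(c,uv):
    n=cv2.undistortPoints(np.array(uv,float).reshape(-1,1,2),c["mtx"],np.array(c["D"],float))[:,0]
    return np.c_[n,np.ones(len(n))]@c["pose"][:3,:3].T, c["pose"][:3,3]
def onplane(c,uv,z):
    d,o=ray(c,uv); return o+d*((z-o[2])/d[:,2])[:,None]
def proj(c,P):
    T=np.linalg.inv(c["pose"]); P=np.atleast_2d(P)
    return cv2.projectPoints(P,cv2.Rodrigues(T[:3,:3])[0],T[:3,3],c["mtx"],np.array(c["D"],float))[0][:,0]
def cloud(c,d):
    v,u=np.mgrid[:420,:560]; uv=np.c_[u.ravel(),v.ravel()]
    r,o=ray(c,uv); return (o+r*d.ravel()[:,None]).reshape(420,560,3)
def tool():
    s=get_state(); return s["tcp_pos"],R.from_rotvec(s["ee_rot"])
def delta(target,yaw=None):
    """tool-axis shift mm to world target"""
    p,r=tool(); return r.inv().apply(np.array(target)-p)*1000
E
python3 - <<'E'
from h import *
c=camera_model("top"); d=np.load("pics/top0.npy")
X=cloud(c,d)
for n,(u,v) in dict(cell=(380,188),small=(364,112),floor=(300,150),bay=(183,168),box=(220,175),block=(142,160)).items(): print(n,np.round(X[v,u],4))
for n,uv,z in (("cell",(380,188),.04),("bay",(186,171),.033),("box",(222,160),.042)): print(n,np.round(onplane(c,[uv],z),4))
p,r=tool(); print(np.round(r.as_matrix(),3).tolist())
w=camera_model("wrist"); T=np.eye(4); T[:3,:3]=r.as_matrix(); T[:3,3]=p
print(np.round(np.linalg.inv(T)@w["pose"],3).tolist(), np.round(w["mtx"],1).tolist())
im=cv2.imread("pics/top0.png")
a=cv2.resize(im[130:210,120:250],None,fx=6,fy=6,interpolation=cv2.INTER_CUBIC)
cv2.imwrite("pics/a.png",a)
E
```

```text
cell [ 0.4658 -0.2687  0.0472]
small [ 0.6298 -0.2402  0.0405]
floor [ 0.5569 -0.1039 -0.002 ]
bay [0.5183 0.1509 0.0139]
box [0.4985 0.0677 0.0411]
block [0.532  0.2317 0.0469]
cell [[ 0.4665 -0.2701  0.04  ]]
bay [[0.5091 0.1411 0.033 ]]
box [[0.5303 0.0632 0.042 ]]
[[0.909, 0.416, -0.001], [0.416, -0.909, 0.001], [-0.0, -0.001, -1.0]]
[[-0.0, -0.954, -0.3, 0.076], [1.0, -0.0, 0.0, 0.0], [-0.0, -0.3, 0.954, -0.132], [0.0, 0.0, 0.0, 1.0]] [[297.2, 0.0, 281.7], [0.0, 297.2, 206.2], [0.0, 0.0, 1.0]]
```

>>> step_arm(motion=[[31,-18.5,7,0,0,0],[31,-18.5,7,0,0,0],[31,-18.5,7,0,0,0],[31,-18.5,7,0,0,0],[31,-18.5,7,0,0,0],[31,-18.5,7,0,0,0],[31,-18.5,7,0,0,0],[31,-18.5,7,0,0,0],[31,-18.5,7,0,0,0],[31,-18.5,7,0,0,0]])

```text
time: 1.1
tcp_pos: [0.4653, -0.2699, 0.1718]
ee_rot: [-3.07, -0.668, 0.001]
wrist_force: [0.6, 0.1, 0.8]
width: 0.0856
grasp_force: 0.0
```

>>> step_arm(motion=[[0,0,0,0,0,-0.13],[0,0,0,0,0,-0.13],[0,0,0,0,0,-0.13],[0,0,0,0,0,-0.13],[0,0,0,0,0,-0.13],[0,0,0,0,0,-0.13],[0,0,0,0,0,0],[0,0,0,0,0,0]])

```text
time: 1.9
tcp_pos: [0.4647, -0.2713, 0.1721]
ee_rot: [-2.588, -1.78, 0.0]
wrist_force: [-0.1, 0.0, 0.2]
width: 0.0854
grasp_force: 0.0
```

```bash
python3 - <<'E'
from h import *
c=camera_model("wrist"); p,d=snapshot("wrist"); cv2.imwrite("pics/w1.png",p); np.save("pics/w1.npy",d)
np.save("pics/w1pose.npy",c["pose"])
print(tool()[0],np.round(tool()[1].as_matrix()[:2,0],3),proj(c,[.4665,-.27,.033]))
E
```

```text
[ 0.46478848 -0.27128712  0.17216129] [0.358 0.934] [[283.183817   195.55517794]]
```

View pics/w1.png

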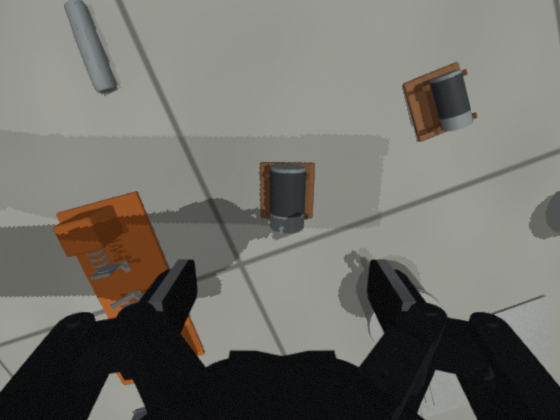

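The wrist view shows the larger cell at about (287,197). Its dark flat end is up, towards tool +x, and the bright nub end is at (287,222). The smaller cell is at (452,97). The tool is almost aligned already.

```bash
cat >> h.py <<'E'
def cellfit(X,near,zmin=.038,rad=.05):
    m=(X[...,2]>zmin)&(X[...,2]<.06)&(np.hypot(X[...,0]-near[0],X[...,1]-near[1])<rad)
    m=cv2.morphologyEx(m.astype(np.uint8),cv2.MORPH_OPEN,np.ones((3,3)))>0
    P=X[m]; q=P[:,:2].astype(np.float32)
    (cx,cy),(a,b),ang=cv2.minAreaRect(q)
    box=cv2.boxPoints(((cx,cy),(a,b),ang)); e=[box[1]-box[0],box[2]-box[1]]
    ax=max(e,key=np.linalg.norm); ax=ax/np.linalg.norm(ax); ax*=np.sign(ax[1])
    mean=q.mean(0); pc=np.linalg.svd(q-mean,full_matrices=False)[2][0]; pc*=np.sign(pc[1])
    nrm=np.array([-pc[1],pc[0]]); s=(q-mean)@pc; t=(q-mean)@nrm
    sl=[np.percentile(s,.5),np.percentile(s,99.5)]; tl=[np.percentile(t,.5),np.percentile(t,99.5)]
    return dict(n=len(q),mid=mean+pc*np.mean(sl)+nrm*np.mean(tl),yaw_pca=np.degrees(np.arctan2(pc[1],pc[0])),yaw_rect=np.degrees(np.arctan2(ax[1],ax[0])),L=np.ptp(sl)*1e3,W=np.ptp(tl)*1e3,ztop=np.percentile(P[:,2],98))
E
python3 - <<'E'
from h import *
c=camera_model("wrist"); c["pose"]=np.load("pics/w1pose.npy"); d=np.load("pics/w1.npy"); X=cloud(c,d)
for z in (.036,.040,.044): print(cellfit(X,(.466,-.27),z))
print("floor",X[100:120,200:250,2].mean())
ct=camera_model("top"); Xt=cloud(ct,np.load("pics/top0.npy"))
print("top",cellfit(Xt,(.466,-.27),.037))
# bright/dark in column
im=cv2.imread("pics/w1.png",0)
print("col",im[150:240,287].tolist())
print("row185",im[185,262:316].tolist()); print("row210",im[210,262:316].tolist())
E
```

```text
{'n': 2242, 'mid': array([ 0.46929544, -0.272899  ], dtype=float32), 'yaw_pca': np.float32(68.497444), 'yaw_rect': np.float32(68.31158), 'L': np.float32(59.11751), 'W': np.float32(31.90089), 'ztop': np.float64(0.05061996831138741)}
{'n': 2099, 'mid': array([ 0.469208  , -0.27291852], dtype=float32), 'yaw_pca': np.float32(68.55587), 'yaw_rect': np.float32(68.37838), 'L': np.float32(59.10242), 'W': np.float32(29.699978), 'ztop': np.float64(0.05062340913705106)}
{'n': 1694, 'mid': array([ 0.46924937, -0.27299824], dtype=float32), 'yaw_pca': np.float32(68.66616), 'yaw_rect': np.float32(70.19512), 'L': np.float32(59.10979), 'W': np.float32(24.127115), 'ztop': np.float64(0.05068515302664245)}
floor 0.000859676160855658
top {'n': 422, 'mid': array([ 0.46830627, -0.2719222 ], dtype=float32), 'yaw_pca': np.float32(68.70499), 'yaw_rect': np.float32(67.453835), 'L': np.float32(58.67587), 'W': np.float32(31.043959), 'ztop': np.float64(0.05295128115389984)}
col [138, 137, 136, 137, 136, 137, 136, 136, 138, 138, 137, 126, 92, 63, 66, 71, 70, 72, 74, 86, 113, 115, 105, 67, 53, 53, 53, 54, 51, 50, 53, 52, 54, 53, 54, 52, 52, 51, 55, 54, 52, 51, 52, 52, 51, 50, 53, 50, 52, 52, 52, 52, 52, 54, 52, 52, 53, 52, 53, 53, 52, 49, 49, 53, 52, 52, 50, 57, 80, 72, 69, 67, 70, 68, 69, 70, 70, 68, 68, 69, 69, 68, 73, 86, 103, 106, 127, 151, 152, 153]
row185 [84, 83, 63, 48, 48, 50, 48, 43, 33, 32, 36, 36, 37, 42, 42, 44, 48, 46, 49, 49, 50, 48, 50, 48, 53, 52, 53, 54, 54, 53, 55, 53, 53, 49, 52, 53, 49, 51, 51, 47, 48, 45, 47, 59, 75, 82, 82, 83, 85, 86, 87, 89, 126, 134]
row210 [49, 51, 50, 47, 47, 49, 46, 43, 35, 32, 35, 40, 39, 43, 43, 45, 46, 48, 47, 49, 47, 50, 51, 49, 52, 52, 50, 51, 54, 52, 51, 53, 53, 53, 50, 50, 51, 47, 49, 46, 46, 47, 59, 75, 81, 82, 81, 84, 86, 85, 90, 125, 136, 136]
```

>>> step_arm(motion=[[-2.5,4.7,20,0,0,0.009],[0,0,30,0,0,0],[0,0,30,0,0,0],[0,0,25,0,0,0],[0,0,20,0,0,0],[0,0,15,0,0,0],[0,0,10,0,0,0],[0,0,0,0,0,0],[0,0,0,0,0,0]], claw=60)

```text
time: 2.85
tcp_pos: [0.4689, -0.2755, 0.0229]
ee_rot: [2.593, 1.773, 0.001]
wrist_force: [0.1, 0.6, 0.1]
width: 0.0651
grasp_force: 0.0
```

```bash
python3 - <<'E'
from h import *
print(np.round(delta([.4683,-.2753,.022]),2), get_state()["wrist_force"],get_state()["width"],np.round(tool()[1].as_matrix(),4))
E
```

```text
[-0.07 -0.6   0.95] [0.09587848 0.55102945 0.11881455] 0.06508809283657538 [[ 3.629e-01  9.318e-01  7.000e-04]
 [ 9.318e-01 -3.629e-01 -4.000e-04]
 [-1.000e-04  9.000e-04 -1.000e+00]]
```

Within 1 mm of the target. Closing the gripper.

>>> step_arm(motion=[[0,0,0,0,0,0],[0,0,0,0,0,0],[0,0,0,0,0,0],[0,0,0,0,0,0],[0,0,0,0,0,0],[0,0,0,0,0,0],[0,0,0,0,0,0],[0,0,0,0,0,0]], claw=255)

```text
time: 3.65
tcp_pos: [0.4687, -0.2755, 0.0233]
ee_rot: [2.593, 1.773, 0.0]
wrist_force: [-2.3, 1.1, 5.3]
width: 0.0317
grasp_force: 58.8
```

>>> step_arm(motion=[[0,0,-5,0,0,0],[0,0,-15,0,0,0],[0,0,-25,0,0,0],[0,0,-35,0,0,0],[0,0,-35,0,0,0],[0,0,-25,0,0,0],[0,0,-10,0,0,0],[0,0,0,0,0,0]])

```text
time: 4.45
tcp_pos: [0.469, -0.2756, 0.174]
ee_rot: [2.591, 1.772, 0.002]
wrist_force: [-0.5, 0.2, -1.2]
width: 0.0314
grasp_force: 59.6
```

>>> step_arm(motion=[[20,-6,-2,0,0,0],[35,-10,-2,0,0,0],[40,-12,-2,0,0,0],[40,-12,-2,0,0,0],[40,-12,-2,0,0,0],[40,-12,-2,0,0,0],[40,-12,-2,0,0,0],[40,-12,-2,0,0,0],[35,-11,0,0,0,0],[23,-6,0,0,0,0]])

```text
time: 5.45
tcp_pos: [0.4974, 0.0948, 0.1869]
ee_rot: [-2.589, -1.776, 0.002]
wrist_force: [0.6, -0.8, -1.5]
width: 0.0313
grasp_force: 59.6
```

>>> step_arm(motion=[[0,0,0,0,0,-0.06],[0,0,0,0,0,-0.06],[0,0,0,0,0,-0.045],[0,0,0,0,0,0],[0,0,0,0,0,0],[0,0,0,0,0,0]])

```text
time: 6.05
tcp_pos: [0.4982, 0.0917, 0.1878]
ee_rot: [-2.439, -1.98, 0.001]
wrist_force: [-0.2, 0.2, -1.5]
width: 0.0311
grasp_force: 59.6
```

```bash
python3 - <<'E'
from h import *
c=camera_model("wrist"); p,d=snapshot("wrist"); cv2.imwrite("pics/w2.png",p); np.save("pics/w2.npy",d)
np.save("pics/w2pose.npy",c["pose"]); t,r=tool(); np.savez("pics/w2tool.npz",t=t,r=r.as_matrix())
print(t,np.round(r.as_matrix()[:2,0],3),proj(c,[[.509,.141,.033]]))
E
```

```text
[0.49835934 0.09167047 0.18793081] [0.205 0.979] [[282.43203376 141.63339557]]
```

View pics/w2.png

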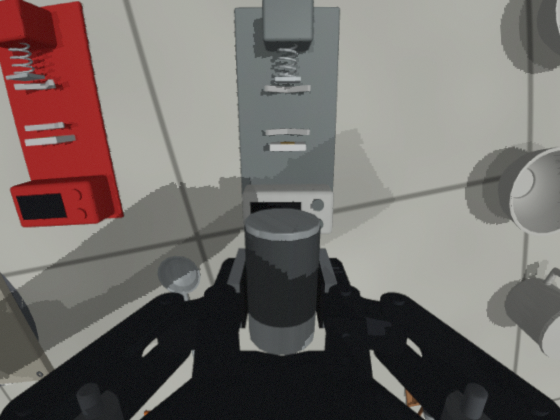

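The held cell sits at (282,280) with its flat end up. In the bay, the contact wall is at (287,147), the saddles at (287,131) and (287,90), the spring plate at (287,78) and the block at (288,18). Measuring these now.

```bash
python3 - <<'E'
from h import *
c=camera_model("wrist"); c["pose"]=np.load("pics/w2pose.npy"); d=np.load("pics/w2.npy"); X=cloud(c,d)
im=cv2.imread("pics/w2.png"); g=cv2.cvtColor(im,cv2.COLOR_BGR2GRAY)
print("col z", [(v,int(g[v,287]),round(X[v,280,2]*1e3,1),round(X[v,287,2]*1e3,1)) for v in range(60,195,2)])
m=((g>125)).astype(np.uint8); m[:,:255]=0;m[:,320:]=0;m[:65]=0;m[175:]=0
n,l,s,ce=cv2.connectedComponentsWithStats(m)
for i in range(1,n):
    if s[i,4]>25: print(s[i],ce[i].round(1),"z med",np.median(X[l==i][:,2]).round(4))
# base edges at z=.006
hsv=cv2.cvtColor(im,cv2.COLOR_BGR2HSV)
Ls,Rs=[],[]
for v in range(20,120,5):
    row=g[v].astype(float); 
    gr=np.diff(cv2.GaussianBlur(g[v:v+1],(5,1),0)[0].astype(float))
    Ls.append((225+np.argmin(gr[225:255])+.5,v)); Rs.append((325+np.argmax(gr[325:350])+.5,v))
for n_,E in (("L",Ls),("R",Rs)):
    W=onplane(c,E,.006); vx,vy,x0,y0=cv2.fitLine(W[:,:2].astype(np.float32),cv2.DIST_HUBER,0,.01,.01).ravel()
    if vy<0: vx,vy=-vx,-vy
    print(n_,"yaw",np.degrees(np.arctan2(vy,vx)),"pt",x0,y0)
# cell in tool frame
t=np.load("pics/w2tool.npz"); Q=(X-t["t"])@t["r"]
mm=(np.abs(Q[...,1])<.012)&(np.abs(Q[...,0])<.05)&(Q[...,2]<0)&(Q[...,2]>-.04)
P=Q[mm]; k=np.abs(P[:,1])<.003
print("cell x range",np.percentile(P[k,0],[0,1,50,99,100]),"z by x",[(x,np.round(P[k&(np.abs(P[:,0]-x)<.003)][:,2].min()*1e3,1)) for x in (-.025,-.015,0,.015,.025) if (k&(np.abs(P[:,0]-x)<.003)).any()])
E
```

```text
col z [(60, 118, np.float64(4.8), np.float64(5.9)), (62, 87, np.float64(5.3), np.float64(7.0)), (64, 114, np.float64(6.3), np.float64(7.6)), (66, 152, np.float64(41.2), np.float64(41.0)), (68, 115, np.float64(5.8), np.float64(41.2)), (70, 87, np.float64(6.0), np.float64(6.2)), (72, 113, np.float64(5.1), np.float64(27.1)), (74, 158, np.float64(38.3), np.float64(41.1)), (76, 139, np.float64(5.3), np.float64(4.4)), (78, 184, np.float64(44.6), np.float64(43.6)), (80, 163, np.float64(44.4), np.float64(43.6)), (82, 74, np.float64(30.4), np.float64(28.9)), (84, 62, np.float64(6.3), np.float64(6.3)), (86, 82, np.float64(17.3), np.float64(7.7)), (88, 124, np.float64(15.7), np.float64(9.6)), (90, 154, np.float64(16.5), np.float64(10.0)), (92, 121, np.float64(12.0), np.float64(11.0)), (94, 113, np.float64(5.0), np.float64(5.8)), (96, 118, np.float64(6.8), np.float64(8.5)), (98, 117, np.float64(5.4), np.float64(319.3)), (100, 117, np.float64(6.5), np.float64(7.4)), (102, 116, np.float64(5.8), np.float64(5.8)), (104, 115, np.float64(5.1), np.float64(6.3)), (106, 117, np.float64(6.0), np.float64(6
[... 1886 characters left out ...]
t64(27.7)), (190, 109, np.float64(36.7), np.float64(35.3)), (192, 148, np.float64(40.9), np.float64(39.0)), (194, 164, np.float64(41.2), np.float64(40.6))]
[281  65  15   5  34] [288.8  66.8] z med 0.0406
[275  73  27   8 147] [287.9  77.5] z med 0.0438
[264  85  47   7 241] [287.3  88.3] z med 0.0217
[266 128  44   7 239] [287.6 131.3] z med 0.0211
[269 144  38   8 267] [287.9 147.1] z med 0.0342
L yaw 78.78392 pt 0.4778053 0.21540953
R yaw 78.62113 pt 0.57607806 0.19728795
cell x range [-0.02667415 -0.02502662  0.01158235  0.03252871  0.03303896] z by x [(-0.025, np.float64(-27.0)), (-0.015, np.float64(-27.4)), (0, np.float64(-27.6)), (0.015, np.float64(-27.7)), (0.025, np.float64(-27.9))]
```

```bash
python3 - <<'E'
from h import *
c=camera_model("wrist"); c["pose"]=np.load("pics/w2pose.npy")
yaw=np.radians(78.7); a=np.array([np.cos(yaw),np.sin(yaw)]); n=np.array([np.sin(yaw),-np.cos(yaw)])
def b(uv,z,s): 
    w=onplane(c,[uv],z)[0,:2]; return np.round(w-a*s*1e-3,4)
g=cv2.imread("pics/w2.png",0)
print(g[138:156,280].tolist(),g[138:156,295].tolist(),g[72:84,287].tolist(),g[72:84,280].tolist(),g[147,262:314].tolist())
print("wall",b((287.5,147.4),.034,-33.75)); print("plate",b((287.9,79.),.044,26.25))
print("sad-",b((287.6,131.3),.021,-20)); print("sad+",b((287.3,89.5),.021,20))
L=np.array([.4778053,.21540953]);Rr=np.array([.57607806,.19728795]); mid=(L+Rr)/2
s=np.array([.5146,.1434]); print("axis lateral of mid, wall seat:", mid@n, b((287.5,147.4),.034,-33.75)@n)
# contact wall ends at z=.034
W=onplane(c,[(268.5,147.4),(306.5,147.4),(287.5,143.6),(287.5,151)],.034); print("wall w",np.linalg.norm(W[0]-W[1]),"t",np.linalg.norm(W[2]-W[3]))
E
```

```text
[114, 114, 112, 105, 91, 105, 154, 186, 190, 190, 190, 189, 176, 107, 110, 113, 113, 112] [114, 114, 112, 101, 96, 109, 158, 187, 191, 190, 191, 190, 180, 126, 113, 114, 113, 112] [112, 151, 158, 150, 138, 172, 184, 183, 162, 101, 73, 71] [105, 132, 134, 110, 99, 163, 177, 177, 157, 97, 76, 93] [112, 89, 74, 73, 72, 73, 75, 112, 173, 188, 190, 190, 190, 190, 190, 190, 190, 190, 190, 189, 190, 190, 190, 190, 191, 190, 190, 191, 190, 190, 191, 191, 191, 190, 191, 191, 190, 190, 191, 190, 191, 191, 189, 175, 134, 116, 115, 115, 115, 114, 114, 104]
wall [0.5192 0.1679]
plate [0.5197 0.1677]
sad- [0.5197 0.1683]
sad+ [0.5194 0.167 ]
axis lateral of mid, wall seat: 0.4762934956348769 0.47623577309908277
wall w 0.03608691855696427 t 0.0069636239356622165
```

All four features put the seat at about (0.5195, 0.1678), and the heights match the ones given. Moving the cell above it, offset 10 mm towards the contact.

>>> step_arm(motion=[[12,1,6,0,0,-0.009],[20,2,16,0,0,0],[20,2,20,0,0,0],[15,0.2,20,0,0,0],[0,0,16,0,0,0],[0,0,10,0,0,0],[0,0,0,0,0,0],[0,0,0,0,0,0]])

```text
time: 6.9
tcp_pos: [0.5172, 0.1558, 0.1007]
ee_rot: [2.43, 1.991, 0.0]
wrist_force: [0.1, -0.6, -1.3]
width: 0.0313
grasp_force: 59.6
```

```bash
python3 - <<'E'
from h import *
print(np.round(delta([.5172,.1561,.044]),2),np.round(tool()[1].as_matrix(),4).tolist())
c=camera_model("wrist"); p,d=snapshot("wrist"); cv2.imwrite("pics/w3.png",p); np.save("pics/w3.npy",d)
np.save("pics/w3pose.npy",c["pose"]); t,r=tool(); X=cloud(c,d); Q=(X-t)@r.as_matrix()
P=Q[(np.abs(Q[...,1])<.004)&(Q[...,2]<0)&(Q[...,2]>-.04)&(np.abs(Q[...,0])<.05)]
print(np.percentile(P[:,0],[1,99]))
s=np.array([.5195,.1678]);a=np.array([.196,.981])
for n,k,z in(("wall",-33.75,.034),("plate",26.25,.044)): print(n,proj(c,[np.r_[s+a*k*1e-3,z]]))
E
```

```text
[ 0.32 -0.06 56.71] [[0.1967, 0.9805, 0.0004], [0.9805, -0.1967, -0.0003], [-0.0002, 0.0005, -1.0]]
[-0.0255615   0.03237338]
wall [[281.83310275 252.29308334]]
plate [[281.75956613 174.56362578]]
```

View pics/w3.png

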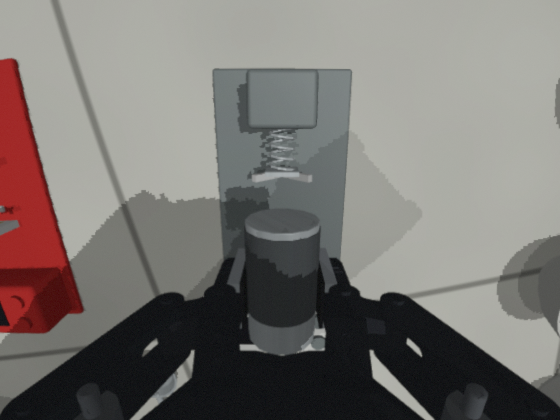

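The plate shows at (282,175), where I predicted it, and the cell at (282,280) is in line with it. Lowering to the push height.

>>> step_arm(motion=[[0,0,10,0,0,0],[0,0,15,0,0,0],[0,0,15,0,0,0],[0,0,10,0,0,0],[0,0,6,0,0,0],[0,0,0,0,0,0],[0,0,0,0,0,0],[0,0,0,0,0,0]])

```text
time: 7.75
tcp_pos: [0.5172, 0.1566, 0.0448]
ee_rot: [2.429, 1.992, 0.001]
wrist_force: [0.7, 0.7, -0.8]
width: 0.0319
grasp_force: 59.6
```

```bash
python3 - <<'E'
from h import *
print(np.round(delta([.5172,.1561,.044]),2),get_state()["wrist_force"])
c=camera_model("wrist"); p,d=snapshot("wrist"); cv2.imwrite("pics/w4.png",p); t,r=tool(); X=cloud(c,d); Q=(X-t)@r.as_matrix()
for u in (270,282,292): print([(v,round(Q[v,u,0]*1e3,1),round(X[v,u,2]*1e3,1)) for v in range(185,235,2)])
cv2.imwrite("pics/w4c.png",cv2.resize(p[130:310,160:400],None,fx=3,fy=3))
E
```

```text
[-0.48  0.05  0.83] [ 0.73765997  0.69093288 -0.81960431]
[(185, np.float64(35.9), np.float64(6.1)), (187, np.float64(42.7), np.float64(38.7)), (189, np.float64(42.1), np.float64(40.4)), (191, np.float64(39.6), np.float64(34.3)), (193, np.float64(39.7), np.float64(38.7)), (195, np.float64(39.8), np.float64(42.4)), (197, np.float64(39.3), np.float64(44.4)), (199, np.float64(38.7), np.float64(45.5)), (201, np.float64(36.8), np.float64(42.3)), (203, np.float64(24.9), np.float64(6.1)), (205, np.float64(23.5), np.float64(5.6)), (207, np.float64(22.6), np.float64(6.7)), (209, np.float64(32.3), np.float64(40.7)), (211, np.float64(32.4), np.float64(43.9)), (213, np.float64(32.6), np.float64(47.4)), (215, np.float64(32.5), np.float64(49.9)), (217, np.float64(32.5), np.float64(52.7)), (219, np.float64(32.1), np.float64(54.2)), (221, np.float64(31.9), np.float64(56.1)), (223, np.float64(32.2), np.float64(59.4)), (225, np.float64(32.0), np.float64(61.2)), (227, np.float64(32.6), np.float64(64.9)), (229, np.float64(32.0), np.float64(65.6)), (231, np.float64(32.2), np.float64(68.3)), (233, np.floa
[... 1473 characters left out ...]
float64(44.0)), (203, np.float64(25.1), np.float64(6.7)), (205, np.float64(23.4), np.float64(5.4)), (207, np.float64(22.5), np.float64(6.6)), (209, np.float64(31.9), np.float64(39.3)), (211, np.float64(31.9), np.float64(42.6)), (213, np.float64(32.2), np.float64(46.4)), (215, np.float64(32.2), np.float64(49.1)), (217, np.float64(32.3), np.float64(52.0)), (219, np.float64(32.3), np.float64(54.9)), (221, np.float64(32.3), np.float64(57.3)), (223, np.float64(32.7), np.float64(60.7)), (225, np.float64(32.1), np.float64(61.4)), (227, np.float64(31.9), np.float64(63.2)), (229, np.float64(31.7), np.float64(64.9)), (231, np.float64(32.1), np.float64(68.1)), (233, np.float64(32.1), np.float64(70.1))]
```

View pics/w4c.png

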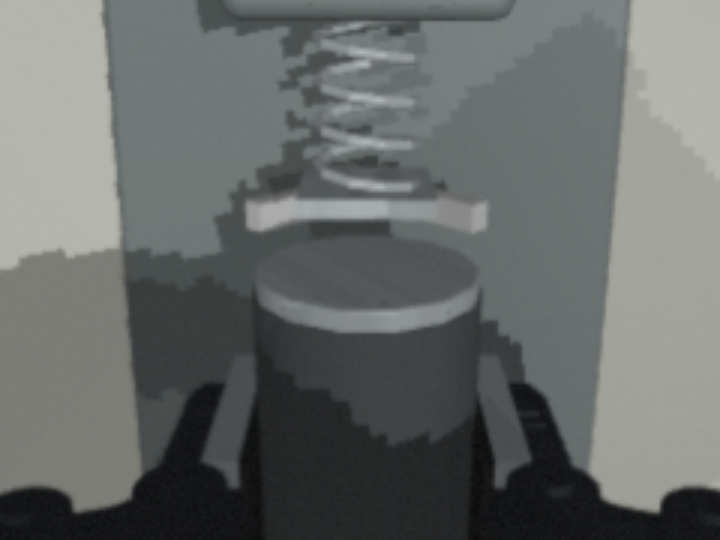

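The cell's flat end is about 4.5 mm short of the plate and overlaps its top by about 6 mm, centred. I'll lower 1.5 mm more and push about 13.5 mm towards the spring.

>>> step_arm(motion=[[0,0,1.5,0,0,0],[3,0,0,0,0,0],[3,0,0,0,0,0],[2.5,0,0,0,0,0],[2.5,0,0,0,0,0],[2.5,0,0,0,0,0],[0,0,0,0,0,0],[0,0,0,0,0,0],[0,0,0,0,0,0]])

```text
time: 8.7
tcp_pos: [0.5195, 0.169, 0.0427]
ee_rot: [2.429, 1.991, -0.001]
wrist_force: [-1.6, -4.6, 0.7]
width: 0.0315
grasp_force: 59.8
```

```bash
python3 - <<'E'
from h import *
s=get_state(); t,r=tool(); a=np.array([.196,.981]); print("cell y",((t[:2]-[.5195,.1678])@a)*1e3+1.9,t,s["wrist_force"],s["width"])
c=camera_model("wrist"); p,d=snapshot("wrist"); cv2.imwrite("pics/w5.png",p); X=cloud(c,d); Q=(X-t)@r.as_matrix()
for u in (282,): print([(v,round(Q[v,u,0]*1e3,1),round(X[v,u,2]*1e3,1)) for v in range(191,235,2)])
cv2.imwrite("pics/w5c.png",cv2.resize(p[130:310,160:400],None,fx=3,fy=3))
E
```

```text
cell y 3.0318660861985647 [0.51951332 0.16895113 0.04274796] [-1.55388933 -4.58889064  0.73344879] 0.03149497852594191
[(191, np.float64(32.6), np.float64(5.3)), (193, np.float64(31.6), np.float64(6.0)), (195, np.float64(34.8), np.float64(22.3)), (197, np.float64(35.1), np.float64(27.2)), (199, np.float64(34.9), np.float64(30.3)), (201, np.float64(76.3), np.float64(174.2)), (203, np.float64(36.5), np.float64(42.6)), (205, np.float64(35.1), np.float64(41.3)), (207, np.float64(35.0), np.float64(43.9)), (209, np.float64(33.9), np.float64(43.6)), (211, np.float64(33.1), np.float64(44.0)), (213, np.float64(32.2), np.float64(44.4)), (215, np.float64(31.9), np.float64(46.3)), (217, np.float64(31.9), np.float64(48.9)), (219, np.float64(31.9), np.float64(51.7)), (221, np.float64(32.2), np.float64(55.1)), (223, np.float64(32.0), np.float64(56.8)), (225, np.float64(32.3), np.float64(59.9)), (227, np.float64(32.2), np.float64(61.9)), (229, np.float64(32.4), np.float64(64.7)), (231, np.float64(32.2), np.float64(66.3)), (233, np.float64(32.1), np.float64(68.0))]
```

View pics/w5c.png

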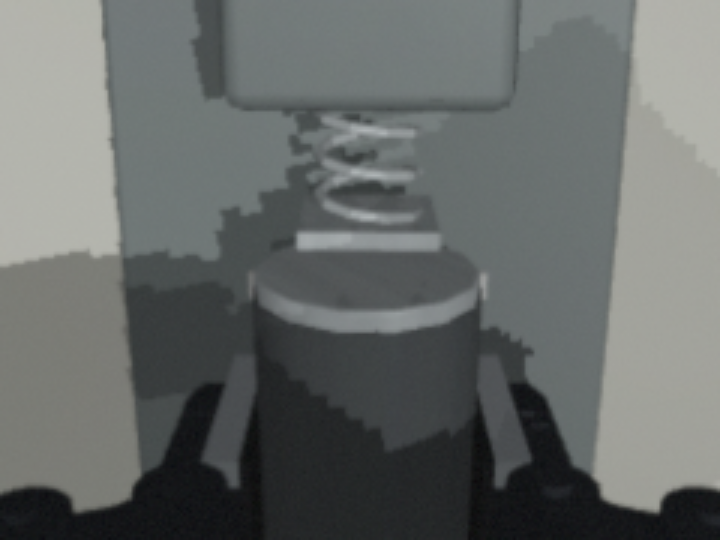

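The plate is flush against the cell and the spring force of about 5 N matches what I expected. I'll push 1.5 mm more for clearance, then lower the nub end behind the contact.

>>> step_arm(motion=[[1.5,0,0,0,0,0],[0,0,0,0,0,0],[0,0,2,0,0,0],[0,0,3,0,0,0],[0,0,3,0,0,0],[0,0,3,0,0,0],[0,0,2,0,0,0],[0,0,0,0,0,0]])

```text
time: 9.55
tcp_pos: [0.5198, 0.1701, 0.0295]
ee_rot: [2.429, 1.991, -0.002]
wrist_force: [-0.4, -6.1, -1.0]
width: 0.0314
grasp_force: 59.8
```

>>> step_arm(motion=[[0,0,2,0,0,0],[0,0,1.5,0,0,0],[0,0,1.5,0,0,0],[0,0,0.7,0,0,0],[0,0,0,0,0,0],[0,0,0,0,0,0]])

```text
time: 10.15
tcp_pos: [0.5198, 0.1702, 0.024]
ee_rot: [2.429, 1.991, -0.002]
wrist_force: [-0.7, -5.4, -0.4]
width: 0.0315
grasp_force: 59.9
```

Free of the contact, and almost on the saddles. Now easing back towards the contact.

>>> step_arm(motion=[[-1,0,0.3,0,0,0],[-1,0,0.3,0,0,0],[-1,0,0,0,0,0],[-0.5,0,0,0,0,0],[0,0,0,0,0,0],[0,0,0,0,0,0]])

```text
time: 10.75
tcp_pos: [0.5193, 0.1674, 0.0236]
ee_rot: [2.429, 1.992, -0.0]
wrist_force: [0.6, -6.2, 0.9]
width: 0.0313
grasp_force: 59.9
```

>>> step_arm(motion=[[0,0,0,0,0,0],[0,0,0,0,0,0],[0,0,0,0,0,0],[0,0,0,0,0,0],[0,0,0,0,0,0],[0,0,0,0,0,0]], claw=80)

```text
time: 11.35
tcp_pos: [0.5191, 0.1678, 0.0235]
ee_rot: [-2.429, -1.992, -0.0]
wrist_force: [-0.2, 0.0, 0.5]
width: 0.0587
grasp_force: 0.0
```

>>> step_arm(motion=[[0,0,-5,0,0,0],[0,0,-15,0,0,0],[0,0,-25,0,0,0],[0,0,-35,0,0,0],[0,0,-35,0,0,0],[-20,0,-25,0,0,0],[-20,0,-10,0,0,0],[0,0,0,0,0,0],[0,0,0,0,0,0]])

```text
time: 12.25
tcp_pos: [0.5114, 0.1285, 0.1744]
ee_rot: [2.429, 1.991, 0.002]
wrist_force: [0.4, 0.5, -0.2]
width: 0.0583
grasp_force: 0.0
```

```bash
python3 - <<'E'
from h import *
c=camera_model("wrist"); p,d=snapshot("wrist"); cv2.imwrite("pics/w6.png",p); X=cloud(c,d)
s=np.array([.5195,.1678]);a=np.array([.196,.981]);n=np.array([.981,-.196])
f=cellfit(X,s,.0445,.045); m=f["mid"]-s; print(f,"centre y",m@a*1e3-1,"lat",m@n*1e3)
k=X.reshape(-1,3); y=(k[:,:2]-s)@a*1e3; l=(k[:,:2]-s)@n*1e3
for yy in range(-38,34,4):
    q=(np.abs(y-yy)<1)&(np.abs(l)<3); print(yy,np.round(np.median(k[q,2])*1e3,1) if q.any() else None,end="; ")
u,v=proj(c,[[*s,.033]])[0].astype(int); print(u,v)
cv2.imwrite("pics/w6c.png",cv2.resize(p[max(0,v-90):v+90,u-120:u+120],None,fx=3,fy=3))
E
```

```text
{'n': 1861, 'mid': array([0.5193661 , 0.16919035], dtype=float32), 'yaw_pca': np.float32(78.02313), 'yaw_rect': np.float32(78.00019), 'L': np.float32(59.238976), 'W': np.float32(23.584019), 'ztop': np.float64(0.05092869656835926)} centre y 0.33768336172104174 lat -0.40387814588542914
-38 None; -34 34.6; -30 249.3; -26 49.8; -22 49.5; -18 49.8; -14 49.7; -10 50.0; -6 50.0; -2 49.7; 2 50.4; 6 50.1; 10 49.9; 14 49.9; 18 50.3; 22 50.0; 26 50.4; 30 49.2; 281 154
```

View pics/w6c.png

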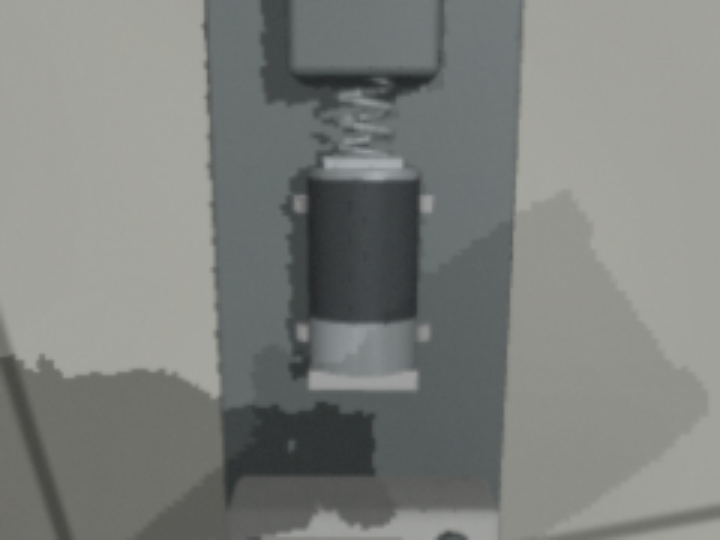

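The cell lies level: its top is at 50 mm along its whole length, centred within 0.5 mm. The plate bears on the flat end, and the nub end sits behind the contact wall. The gripper is clear, so I'm handing in.

```bash
python3 -c "
from workcell import *
print(close_job())"
```

```text
the job is handed in; nothing more can be done
None
```

The larger cell is in the grey timer's bay, level and home to within about 0.5 mm, flat end on the spring and nub end behind the fixed contact; the job was handed in at about 12 s with the gripper clear, and no verdict came back.

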